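Find the packed gift box by feel and level the swing bar

TASK

One of the three look-alike wooden gift boxes in the low rack is packed and clearly heavier; find it by feel. Draw the packed box out by its end, let go of it on the counter in front of the rack, then take it again round its middle and lift it over onto the empty tray of the swing bar, so that it lies flat inside the rim and the bar swings level. In the end the two empty boxes are in the rack, and the honey jars and the cheeses round about stay where they are.

Things in the scene. Friction and masses are not known exactly. Their poses are not given: they have to be found in the camera images.
- box1: closed pale wooden gift box, 170 long (its x) x 46 wide x 50 mm high, dark seam near the top; origin at the centre of its underside. Three look alike: one is packed, about 0.7 kg, two are empty, about 0.32 kg; which is not known beforehand. Weight near the middle. At the start it lies along a bay of the rack, its near end sticking out about 60 mm to the robot's side
- box2: closed pale wooden gift box, 170 long (its x) x 46 wide x 50 mm high, dark seam near the top; origin at the centre of its underside. Three look alike: one is packed, about 0.7 kg, two are empty, about 0.32 kg; which is not known beforehand. Weight near the middle. At the start it lies along a bay of the rack, its near end sticking out about 60 mm to the robot's side
- box3: closed pale wooden gift box, 170 long (its x) x 46 wide x 50 mm high, dark seam near the top; origin at the centre of its underside. Three look alike: one is packed, about 0.7 kg, two are empty, about 0.32 kg; which is not known beforehand. Weight near the middle. At the start it lies along a bay of the rack, its near end sticking out about 60 mm to the robot's side
- rack: fixed low dark wooden rack: 3 bays under a flat roof, boxes stand on the bare counter. Origin at counter level under the roof's centre; x points inwards from the open front, y along the row. Roof 120 deep (x -60 to 60) x 280 mm, underside 62, top 70 mm high. 8 mm partitions, as deep as the roof, at y = +-45 and +-136; bay centres y = -90, 0, 90. A back strip 16 mm high at x = 54
- tray (a point): centre of the floor of the swing bar's empty tray, where the box's underside belongs. Floor 182 (x) x 60 (y) mm inside a rim 6 mm high, 5 thick; the box lies along x, either way round. The axes tilt with the wooden bar, which lies along y and pivots about x 125 mm from here in +y, 105 mm above the counter; this floor is 20 mm above the pivot
- bar (a joint): tilt of the swing bar on its fixed post, rad, about the tray's x: 0 level, stops at -0.12 (empty tray up, as at the start) and 0.12 (tray down). A like sample box, 0.7 kg, is screwed to the tray at the bar's other end. A weak spring (4 N m/rad) centres it: with the packed box it rests within about 0.02 of level, with an empty one it stays at the stop
- honey_a: small amber jar with a brass-coloured lid, 54 mm across, 75 tall; stands on the back half of the rack's roof; bystander, origin at the centre of its underside
- honey_b: a second jar like honey_a, also on the roof; bystander, origin at the centre of its underside
- cheese_wheel: small yellow cheese wheel, 90 mm across, 40 tall; on the counter below the sample box's end of the bar; bystander, origin at the centre of its underside
- smoked_cheese: brown spindle-shaped smoked cheese, 54 mm across, 55 tall; on the counter on the robot's side of the stand; bystander, origin at the centre of its underside
Mind the look-alikes: they are no part of the job. What is shaped like the box3 but green is not meant. What is shaped like the box2 but purple is not meant.

How it is judged:
By the outcome, as a careful person would: the job done as asked, in the order asked, and still so for the second after the job is handed in, with the robot touching nothing.
It also fails if it takes over 64 s, if anything falls off the work surface, if the arm or the gripper's body presses on something with over 40 N, if the wrist force passes 120 N, or if a joint passes its speed limit or range.

ROBOT

A 7-joint arm with a two-finger parallel gripper is mounted at the origin on the work surface. World frame = base frame: x ahead of the robot, y to its left, z up, the work surface at z = 0. Lengths are in m, angles in degrees, forces in N, time in s.
With the tool pointing down it reaches from about 0.425 to 0.875 m from the base axis. Payload 4.7 kg.
Tool frame: the origin (TCP) lies at the very end of the fingers, on their centre line; the grasp point (between the pads) lies 19 mm behind it; z points along the fingers, y is the line along which they close (so a half turn about z gives the same grasp; the last joint's range is limited). The gripper opens to 87 mm and grips with 3 to 60 N. Pads are 19 mm wide; open, the fingers measure 117 mm over their backs; the gripper's body (75 mm by 190 mm) begins 51 mm behind the grasp point.
Start: joints at [0.808, 18.392, -4.016, 83.108, 1.295, 78.541, -3.26], TCP at [0.65, -0, 0.223] pointing down, gripper open.
Joint ranges: [-163.93, 163.93], [-17.29, 119.83], [-79.2, 71.16], [3.27, 140.29], [-89.18, 269.18], [5.43, 117.66], [-154.24, 154.24]. Speed limits (degrees/s): [147.25, 147.25, 180, 180, 180, 180, 180].

INTERFACE

Orientations are given as [roll, pitch, yaw] about the fixed x, y, z axes, in that order (R = Rz(yaw) Ry(pitch) Rx(roll)).
In Python, from cell import telemetry, cams, env gives the robot as it stands.
- The arm moves only by the tool arm_command, never from a script. Its argument "series" is text: rows parted by semicolons, each of 5 numbers parted by spaces: the shift along the tool's x, y, z in mm, then the turn about the tool's z in rad, then the closure in counts, from 0 (fully open) to 255 (shut). A call has 1 to 20 rows; each row shifts and turns the commanded pose from where the row before left it, along the tool's axes as they then stand; what a row does not reach is not made up. A row lasts 1/12 s, in which the tool goes at most 41.7 mm and 7.16 degrees, less where a joint would pass 70% of its speed; a pose out of reach is approached as far as the arm can. A call is refused whole if a number of a shift passes 41.7 or a number of a turn 0.125, either way. A call with a gripper value outside its range is refused whole. The fingers move at their own pace and stop on an object; "squeeze" is the grip in N (left out, the last holds). Time passes only in rows, so rows that do not move let the fingers close. It gives the time, the measured TCP pose, the force, the opening and the grip force at its end, in the units of the state.
- telemetry.get_obs(): the state, without advancing time (a new reading comes with each control period).
- cams.read_camera(name): name is "scene" or "side" or "wrist"; returns the picture (480x640x3 uint8, blue, green, red); there is no depth.
- cams.calibration(name): a dict with "K" (3x3 intrinsics, pixels), "origin" and "rotation" of the camera in the world; the wrist camera has in their place "hand_eye" (4x4, takes a point from camera to tool coordinates, whose origin is the TCP and whose axes are the flange's). Camera axes: x right, y down, z forward; pixel columns grow to the right and rows downward; lengths in m; the calibration is good to about 2 mm. A picture is of the moment at which its call begins: read the wrist's pose just before it. calibration takes no time and is no camera call.
- env.sign_off(): hands the job in; it is judged then, once.
The state is a dict: "time_s": time; "qpos": joint angles; "joint_velocities": joint speeds; "effort": joint torques, N m; "tool_pos": TCP position; "tool_rot": TCP orientation; "force": force on the tool from outside, world axes, zero at the start; "wrist_torque": the same for the moment, N m; "grip_width": finger opening in m; "grasp_force": force on a finger pad.
Only numpy, scipy, OpenCV 4.12 (cv2) and the standard library are available. Lean on these libraries where they do the work, as an engineer would, in place of code of your own. Each camera call takes 0.05 s, during which the arm holds its last target. There are 200 camera calls.

## Working session

There is one attempt and no reset: what is moved stays moved. The work goes in short steps, Python scripts to look and compute and a tool call to move; the robot and the scene stay as the last step left them, time stands still between calls to the robot, and variables do not carry over. Pictures are saved under pics/ and viewed, at most 10 in all, crops included, and the job is handed in when it is done.

Besides the shell and the picture viewer there is one more tool, called in YAML: its name, and indented under it one key for each argument. arm_command: Moves the arm, as the interface text tells. Its arguments: {"type":"object","properties":{"series":{"type":"string"},"squeeze":{"type":"number"}},"required":["series"]}

```bash
mkdir -p pics; ls
python3 - <<'E'
from cell import telemetry,cams
import cv2
for n in ("scene","side"):
    cv2.imwrite(f"pics/{n}0.png",cams.read_camera(n)); c=cams.calibration(n); print(n,c)
o=telemetry.get_obs(); print(o)
print(cams.calibration("wrist"))
E
```

```text
pics
scene {'K': array([[452.97207689,   0.        , 315.78332119],
       [  0.        , 452.97207689, 243.90094954],
       [  0.        ,   0.        ,   1.        ]]), 'origin': array([1.00207818, 0.35929239, 0.90189823]), 'rotation': array([-140.70523405,    0.87231796,  125.36079681])}
side {'K': array([[478.50798078,   0.        , 315.40851976],
       [  0.        , 478.50798078, 230.87662839],
       [  0.        ,   0.        ,   1.        ]]), 'origin': array([ 0.16831391, -0.65937866,  0.75798449]), 'rotation': array([-134.22418597,    0.27393451,  -25.86988043])}
{'time_s': 0.1, 'qpos': array([ 0.80817893, 18.43610476, -4.01395933, 83.16765436,  1.29703077,
       78.54176373, -3.25997529]), 'joint_velocities': array([ 0.02480215, -0.10447421,  0.06488079, -0.08310384, -0.12306789,
       -0.10173751,  0.06465322]), 'effort': array([ 1.37795760e-04, -4.92569017e+01, -4.06077392e-01, -3.13399816e+01,
       -6.42974046e-02,  3.95253638e-02,  6.49213871e-05]), 'tool_pos': array([ 6.49501328e-01, -8.32538028e-05,  2.21558302e-01]), 'tool_rot': array([-1.79899816e+02,  7.96477839e-03,  9.00003549e+01]), 'force': array([ 0.0870511 , -0.07544538,  0.79511675]), 'wrist_torque': array([-0.04183708, -0.02098512,  0.01064684]), 'grasp_force': 0.0, 'grip_width': 0.08699980407621186}
{'K': array([[360.08196299,   0.        , 318.59940695],
       [  0.        , 360.08196299, 241.74560372],
       [  0.        ,   0.        ,   1.        ]]), 'hand_eye': array([[ 2.24960690e-05, -9.63332501e-01, -2.68310441e-01,
         7.30441836e-02],
       [ 9.99999997e-01,  4.25903099e-05, -6.90713365e-05,
        -5.17832820e-04],
       [ 7.79660882e-05, -2.68310439e-01,  9.63332498e-01,
        -1.61703147e-01],
       [ 0.00000000e+00,  0.00000000e+00,  0.00000000e+00,
         1.00000000e+00]])}
```

View pics/scene0.png

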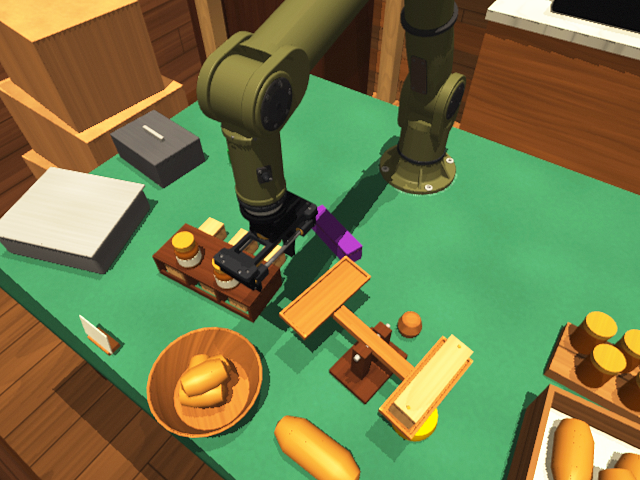

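View pics/side0.png

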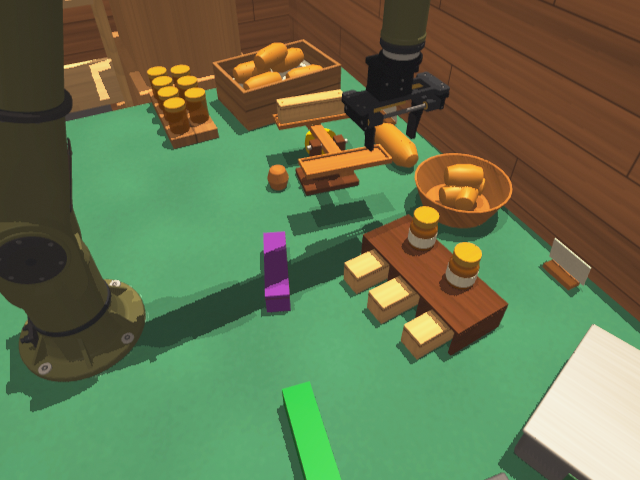

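The side picture shows three pale box ends sticking out of the rack at about (365,270), (390,298) and (427,333). The look-alikes are purple at (275,270), green at (310,430) and the sample box on the bar at (310,105). I choose the three in the rack and check them in a close crop.

```bash
cat > h.py <<'E'
import numpy as np, cv2
from scipy.spatial.transform import Rotation as Ro
from cell import telemetry,cams
def cam(n):
    c=cams.calibration(n)
    if n!="wrist": return c["K"],np.array(c["origin"]),Ro.from_euler("xyz",c["rotation"],degrees=True).as_matrix()
    o=telemetry.get_obs(); R=Ro.from_euler("xyz",o["tool_rot"],degrees=True).as_matrix(); H=c["hand_eye"]
    return c["K"],o["tool_pos"]+R@H[:3,3],R@H[:3,:3]
def pt(C,u,v,z):
    K,o,R=C; d=R@np.linalg.solve(K,[u,v,1]); return o+d*(z-o[2])/d[2]
def px(C,p):
    K,o,R=C; q=K@(R.T@(np.array(p)-o)); return q[:2]/q[2]
def crop(img,x,y,w,h,s,name): cv2.imwrite(name,cv2.resize(img[y:y+h,x:x+w],None,fx=s,fy=s,interpolation=cv2.INTER_CUBIC))
E
python3 - <<'E'
from h import *
im=cv2.imread("pics/side0.png"); crop(im,330,200,190,160,4,"pics/s_rack.png")
im=cv2.imread("pics/scene0.png"); crop(im,270,240,200,150,4,"pics/c_bar.png")
print(px(cam("side"),telemetry.get_obs()["tool_pos"]),px(cam("scene"),telemetry.get_obs()["tool_pos"]))
E
```

```text
[389.94524959 142.01127832] [273.42827206 269.85088695]
```

View pics/s_rack.png

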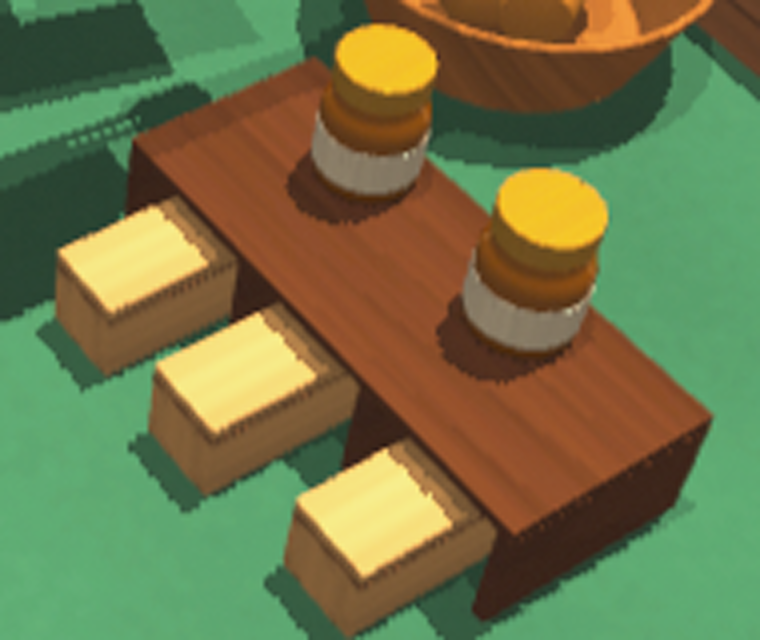

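View pics/c_bar.png

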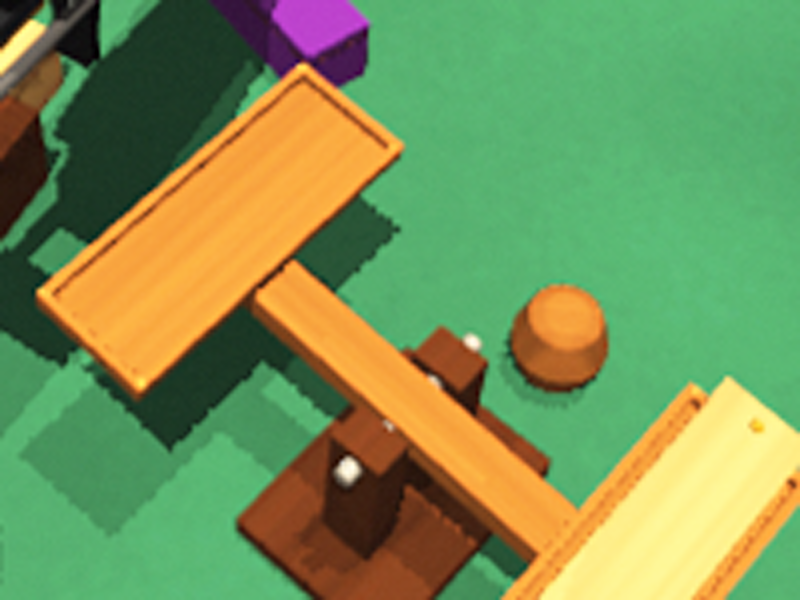

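The close crop confirms three pale boxes with dark seams under the roof (near top corners at crop (57,255)/(110,317), (155,375)/(212,437), (297,510)/(362,578)). The two jars stand on the back half of the roof, and the empty tray is clear, with corners at (305,65), (402,147), (140,395) and (40,293).

Run:
```python
from h import *
np.set_printoptions(precision=4,suppress=True)
S=cam("side");C=cam("scene")
s=lambda u,v,z:pt(S,330+u/4-.4,200+v/4-.4,z)
c=lambda u,v,z:pt(C,270+u/4-.4,240+v/4-.4,z)
for n,a in dict(A=[(57,255),(110,317)],B=[(155,375),(212,437)],C=[(297,510),(362,578)]).items():
    p=[s(*q,.05) for q in a]; print(n,p[0][:2],p[1][:2],np.mean(p,0)[:2])
r=[s(*q,.07)[:2] for q in [(133,143),(515,532),(712,415),(318,58)]]
print("roof",r,np.mean(r,0)); 
d=r[1]-r[0]; print("rack front ang",np.degrees(np.arctan2(*d[::-1])),np.linalg.norm(d)); d=r[2]-r[3]; print(np.degrees(np.arctan2(*d[::-1])),np.linalg.norm(d))
t=[c(*q,z)[:2] for q,z in [((305,65),.150),((402,147),.142),((140,395),.142),((40,293),.150)]]
print("tray",t,np.mean(t,0)); d=t[0]-t[3]; print(np.degrees(np.arctan2(*d[::-1])),np.linalg.norm(d)); d=t[1]-t[2]; print(np.degrees(np.arctan2(*d[::-1])),np.linalg.norm(d))
print("smoked",c(560,380,0), "purple top near", c(368,30,.05))
print("jars",s(370,190,.07),s(525,340,.07))
```

```text
A [ 0.493  -0.1113] [ 0.4969 -0.1577] [ 0.495  -0.1345]
B [ 0.4984 -0.1976] [ 0.5036 -0.2398] [ 0.501  -0.2187]
C [ 0.5164 -0.2898] [ 0.5221 -0.331 ] [ 0.5192 -0.3104]
roof [array([ 0.555 , -0.0763]), array([ 0.583, -0.35 ]), array([ 0.7001, -0.339 ]), array([ 0.6758, -0.0639])] [ 0.6285 -0.2073]
rack front ang -84.1459920961738 0.2750633569237431
-84.948855916234 0.27624177202145195
tray [array([0.4974, 0.0644]), array([0.5083, 0.1308]), array([0.6978, 0.1037]), array([0.6849, 0.0354])] [0.5971 0.0836]
171.20897073665228 0.18976923894884845
171.85834519632797 0.1913503845905218
smoked [0.5011 0.2404 0.    ] purple top near [0.3863 0.0419 0.05  ]
jars [ 0.6441 -0.1571  0.07  ] [ 0.6526 -0.268   0.07  ]
```

arm_command:
  series: "0 0 0 -0.125 60;0 0 0 -0.125 60;0 0 0 -0.125 60;0 0 0 -0.125 60;0 0 0 -0.125 60;0 0 0 -0.125 60;0 0 0 -0.125 60;0 0 0 -0.125 60;0 0 0 -0.125 60;0 0 0 -0.125 60;0 0 0 -0.125 60;0 0 0 -0.125 60;0 0 0 -0.125 60;0 0 0 -0.042 60;23 -34 2 0 60;23 -34 2 0 60;23 -34 2 0 60;23 -34 2 0 60;23 -34 10 0 60;23 -34 10 0 60"
  squeeze: 15

```text
time_s: 1.77
tool_pos: [0.5317, -0.217, 0.1948]
tool_rot: [-180.0, 0.0, -174.5]
force: [1.2, 0.3, -0.5]
grip_width: 0.0663
grasp_force: 0.0
```

Run:
```python
from h import *
o=telemetry.get_obs(); print(o["tool_pos"],o["tool_rot"],o["qpos"],o["force"],o["grip_width"])
np.save("w1.npy",np.array(cam("wrist"),dtype=object),allow_pickle=True)
cv2.imwrite("pics/w1.png",cams.read_camera("wrist"))
```

```text
[ 0.53165881 -0.21699001  0.19480794] [-1.79970840e+02  4.51655982e-02 -1.74487565e+02] [ 27.85465783  10.40040043  -9.36078547  96.25153997   1.76392615
  73.43784525 113.65603671] [ 1.24077085  0.33531985 -0.47138349] 0.06632110862964144Traceback (most recent call last):
  File "<stdin>", line 3, in <module>
ValueError: could not broadcast input array from shape (3,3) into shape (3,)
```

Run:
```python
from h import *
import pickle
pickle.dump(cam("wrist"),open("w1.pkl","wb"))
cv2.imwrite("pics/w1.png",cams.read_camera("wrist"))
```

```text
(no output)
```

View pics/w1.png

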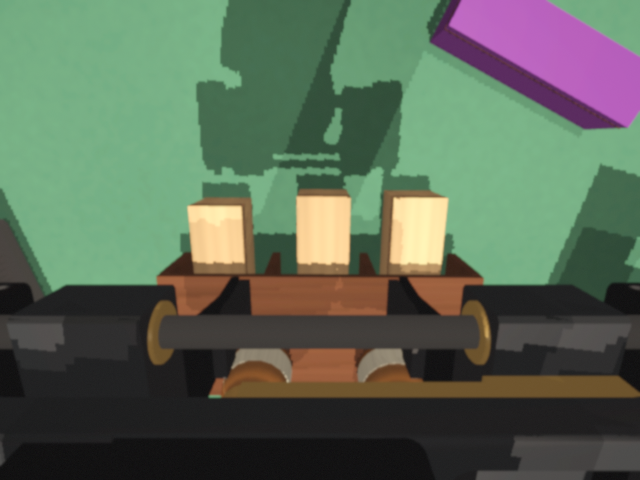

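The wrist picture shows box A at right with near top corners (390,196)/(447,196), B in the middle (297,195)/(350,195), and C at left (189,204)/(244,205). The roof's front edge runs level along row 277, so the tool is aligned with the rack.

Run:
```python
from h import *
import pickle
np.set_printoptions(precision=4,suppress=True)
W=pickle.load(open("w1.pkl","rb")); T=telemetry.get_obs()["tool_pos"]
R=Ro.from_euler("xyz",[180,0,-174.5],degrees=True).as_matrix()
for n,a in dict(A=[(390,196),(447,196)],B=[(297,195),(350,195)],C=[(189,204),(244,205)],roof=[(161,277),(481,277)]).items():
    z=.07 if n=="roof" else .05
    p=[pt(W,*q,z) for q in a]; m=np.mean(p,0); print(n,np.linalg.norm(p[1]-p[0]),m,"in tool mm",1000*R.T@(m-T))
```

```text
A 0.04864704549406538 [ 0.4947 -0.1352  0.05  ] in tool mm [ 21.4394  94.4997 142.1468]
B 0.045198156504032194 [ 0.5016 -0.216   0.05  ] in tool mm [ 22.2758  13.419  142.1468]
C 0.047180797051003816 [ 0.5186 -0.3067  0.05  ] in tool mm [ 14.0782 -78.4429 142.1468]
roof 0.2718043774222757 [ 0.5684 -0.2117  0.07  ] in tool mm [-44.6187  11.2968 122.1468]
```

Run:
```python
from h import *
import pickle
o=telemetry.get_obs(); print(o["time_s"],o["tool_pos"],o["tool_rot"],o["force"])
W=pickle.load(open("w1.pkl","rb")); R=Ro.from_euler("xyz",o["tool_rot"],degrees=True).as_matrix(); print(W[1], W[1]-R@cams.calibration("wrist")["hand_eye"][:3,3])
```

```text
1.8167 [ 0.52505144 -0.22725911  0.19214684] [-179.73479678   -0.41896224 -175.17796317] [-5.26142202 -6.41755295 -0.52609666]
[ 0.45780842 -0.22447656  0.35645408] [ 0.53048304 -0.21865042  0.19421827]
```

arm_command:
  series: "0 10 0 0 60;0 26 0 0 60;0 26 5 0 60;0 16 15 0 60;0 6 25 0 60;0 0 35 0 60;0 0 35 0 60;0 0 35 0 60;0 0 22 0 60;0 0 7 0 60;0 0 0 0 60;0 0 0 0 60;0 0 0 0 200;0 0 0 0 200;0 0 0 0 200;0 0 0 0 200;0 0 0 0 200;0 0 0 0 200;0 0 0 0 200;0 0 0 0 200"
  squeeze: 20

```text
time_s: 3.48
tool_pos: [0.5255, -0.1315, 0.017]
tool_rot: [-180.0, 0.1, -174.5]
force: [-1.7, 1.9, 6.7]
grip_width: 0.0457
grasp_force: 20.0
```

```bash
cat > st.py <<'E'
from h import *
np.set_printoptions(precision=3,suppress=True)
o=telemetry.get_obs()
for k in ("time_s","tool_pos","tool_rot","force","wrist_torque","grip_width","grasp_force","effort"): print(k,o[k])
E
python3 st.py
```

```text
time_s 3.4833
tool_pos [ 0.525 -0.131  0.017]
tool_rot [-179.99     0.08  -174.468]
force [-1.734  1.864  6.73 ]
wrist_torque [0.55  0.252 0.015]
grip_width 0.04572619310088244
grasp_force 19.992098815273494
effort [  0.626 -38.561  -0.711 -23.872   0.451  -0.49   -0.075]
```

arm_command:
  series: "0 0 -2 0 200;0 0 -2 0 200;0 0 -2 0 200;0 0 -2 0 200;0 0 0 0 200;0 0 0 0 200;0 0 0 0 200;0 0 0 0 200;0 0 0 0 200;0 0 0 0 200"

```text
time_s: 4.32
tool_pos: [0.5246, -0.1317, 0.0237]
tool_rot: [180.0, -0.0, -174.5]
force: [0.0, -0.3, -1.9]
grip_width: 0.0458
grasp_force: 20.0
```

```bash
python3 st.py; sleep 0; python3 -c "
from h import *
crop(cams.read_camera('side'),330,200,190,160,4,'pics/lift.png')"; python3 st.py | head -5
```

```text
time_s 4.3167
tool_pos [ 0.525 -0.132  0.024]
tool_rot [ 179.998   -0.007 -174.487]
force [ 0.047 -0.279 -1.904]
wrist_torque [0.056 0.131 0.03 ]
grip_width 0.045837044000309614
grasp_force 19.986042813397944
effort [  0.005 -43.019  -1.653 -27.02    0.022  -0.102   0.   ]
time_s 4.3667
tool_pos [ 0.525 -0.132  0.024]
tool_rot [-179.999   -0.005 -174.484]
force [-0.311 -0.539 -3.488]
wrist_torque [0.118 0.142 0.039]
```

```bash
cat > feel.py <<'E'
from h import *
np.set_printoptions(precision=2,suppress=True)
F=[]
for i in range(8):
    cams.read_camera("wrist"); o=telemetry.get_obs(); F.append([*o["force"],*o["wrist_torque"],o["effort"][1],o["effort"][3],o["tool_pos"][2]*1000])
F=np.array(F); print(o["time_s"]); print(F[:,2]); print(F.mean(0)); print(F.std(0))
E
python3 feel.py
```

```text
4.7667
[-3.31 -3.48 -3.79 -3.8  -3.25 -2.85 -3.49 -2.81]
[ -0.11  -0.39  -3.35   0.12   0.13  -0.01 -43.02 -27.03  23.85]
[0.33 0.63 0.35 0.03 0.02 0.02 0.   0.   0.02]
```

arm_command:
  series: "0 0 3 0 200;0 0 3 0 200;0 0 2 0 200;0 0 0 0 200;0 0 0 0 60;0 0 0 0 60;0 0 0 0 60;0 0 0 0 60;0 0 -10 0 60;0 0 -30 0 60;0 0 -20 0 60;0 0 -5 0 60"

```text
time_s: 5.77
tool_pos: [0.5275, -0.1323, 0.0852]
tool_rot: [-179.9, 0.4, -174.5]
force: [0.3, -0.7, 0.1]
grip_width: 0.0662
grasp_force: 0.0
```

```bash
python3 feel.py; python3 st.py|head -5
```

```text
6.1667
[-0.06  0.59 -1.   -0.59  0.27 -0.44  0.04  0.44]
[  0.01  -0.07  -0.09   0.13  -0.02  -0.01 -39.68 -27.87  80.91]
[0.24 0.56 0.51 0.02 0.03 0.05 0.84 0.63 1.74]
time_s 6.1667
tool_pos [ 0.524 -0.132  0.08 ]
tool_rot [ 179.956   -0.116 -174.481]
force [ 0.379 -0.529  0.439]
wrist_torque [ 0.143 -0.015  0.018]
```

arm_command:
  series: "0 -10 0 0 60;0 -24 0 0 60;0 -24 0 0 60;0 -16 5 0 60;0 -8 20 0 60;0 0 25 0 60;0 0 12 0 60;0 0 3 0 60;0 0 0 0 60;0 0 0 0 200;0 0 0 0 200;0 0 0 0 200;0 0 0 0 200;0 0 0 0 200;0 0 -2 0 200;0 0 -2 0 200;0 0 -2 0 200;0 0 -2 0 200;0 0 0 0 200;0 0 0 0 200"

```text
time_s: 7.83
tool_pos: [0.5319, -0.2132, 0.0235]
tool_rot: [180.0, -0.1, -174.5]
force: [-1.3, -0.6, -5.6]
grip_width: 0.0457
grasp_force: 20.0
```

```bash
python3 feel.py; python3 st.py
```

```text
8.2333
[-5.44 -5.39 -4.96 -6.25 -6.2  -6.4  -6.44 -6.3 ]
[ -0.77  -0.23  -5.92   0.16   0.38   0.05 -48.49 -29.13  23.56]
[0.43 0.56 0.53 0.01 0.02 0.03 0.16 0.03 0.08]
time_s 8.2333
tool_pos [ 0.532 -0.213  0.024]
tool_rot [ 179.995   -0.016 -174.486]
force [-0.157  0.369 -6.301]
wrist_torque [0.158 0.346 0.046]
grip_width 0.04563810638266733
grasp_force 19.99981563538313
effort [  0.005 -48.673  -1.568 -29.144  -0.026  -0.427  -0.036]
```

Box B in the middle bay is the packed one: about 6.3 N with a moment of 0.38 N m, against about 3.3 N and 0.13 N m for A. I lower it, draw it out and let go.

arm_command:
  series: "0 0 3 0 200;0 0 3 0 200;0 0 2 0 200;4 0 0 0 200;10 0 0 0 200;16 0 0 0 200;20 0 0 0 200;20 0 0 0 200;20 0 0 0 200;18 0 0 0 200;12 0 0 0 200;7 0 0 0 200;3 0 0 0 200;0 0 0 0 200;0 0 0 0 200;0 0 0 0 60;0 0 0 0 60;0 0 0 0 60;0 0 0 0 60;0 0 -5 0 60"
  squeeze: 25

```text
time_s: 9.9
tool_pos: [0.402, -0.2252, 0.0197]
tool_rot: [179.9, -0.2, -174.5]
force: [-0.2, -0.2, -0.6]
grip_width: 0.0643
grasp_force: 0.0
```

arm_command:
  series: "0 0 -20 0 60;0 0 -35 0 60;0 0 -35 0 60;0 0 -35 0 60;0 0 -20 0 60;0 0 -5 0 60;0 0 0 0 60;0 0 0 0 60;0 0 0 0 60;0 0 0 0 60"

```text
time_s: 10.73
tool_pos: [0.4022, -0.2253, 0.1691]
tool_rot: [179.9, -0.2, -174.5]
force: [-0.1, 0.6, 0.6]
grip_width: 0.0666
grasp_force: 0.0
```

Run:
```python
from h import *
import pickle
o=telemetry.get_obs(); print(o["time_s"],o["tool_pos"],o["tool_rot"])
pickle.dump(cam("wrist"),open("w2.pkl","wb")); cv2.imwrite("pics/w2.png",cams.read_camera("wrist"))
```

```text
10.7333 [ 0.40216032 -0.22530322  0.16906873] [ 1.79890679e+02 -1.57002549e-01 -1.74484471e+02]
```

View pics/w2.png

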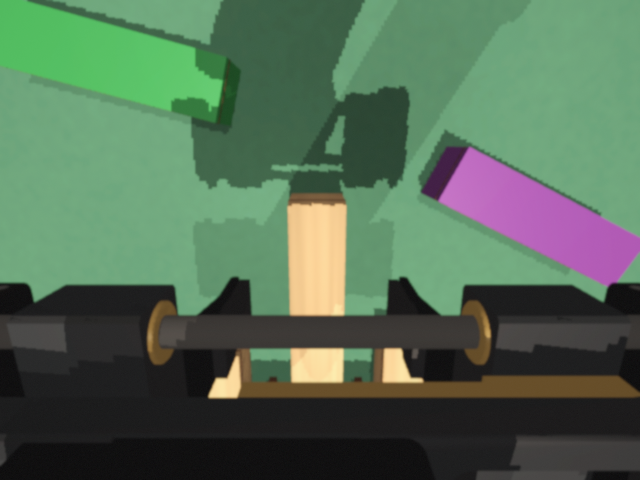

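The packed box lies alone in front of the rack, straight along the tool, its near top edge at row 204, columns 288–346. The green and purple look-alikes are off to the sides, clear of it.

Run:
```python
from h import *
import pickle
W=pickle.load(open("w2.pkl","rb")); T=np.array([.4022,-.2253,.169]); R=Ro.from_euler("xyz",[180,0,-174.5],degrees=True).as_matrix()
p=[pt(W,288,204,.05),pt(W,346,204,.05)]; m=np.mean(p,0); c=m-R[:,0]*.085
print(m,np.linalg.norm(p[0]-p[1]),"centre",c,"shift mm",1000*R.T@(c-T))
S=cam("side"); print("tray corners in side:",[px(S,q).round() for q in ([.4974,.0644,.15],[.5083,.1308,.142],[.6978,.1037,.142],[.6849,.0354,.15])])
```

```text
[ 0.37553539 -0.22919044  0.05      ] 0.04562990852618183 centre [ 0.46014407 -0.22104355  0.05      ] shift mm [-58.08527049  -1.31684376 119.        ]
tray corners in side: [array([307., 174.]), array([299., 159.]), array([380., 143.]), array([392., 158.])]
```

arm_command:
  series: "-8 0 0 0 60;-20 0 0 0 60;-18 0 4 0 60;-9 0 15 0 60;-2 0 28 0 60;0 0 35 0 60;0 0 35 0 60;0 0 20 0 60;0 0 9 0 60;0 0 3 0 60;0 0 0 0 60;0 0 0 0 60;0 0 0 0 200;0 0 0 0 200;0 0 0 0 200;0 0 0 0 200;0 0 0 0 200;0 0 -2 0 200;0 0 -5 0 200;0 0 -10 0 200"
  squeeze: 30

```text
time_s: 12.45
tool_pos: [0.4575, -0.2192, 0.0371]
tool_rot: [179.8, -0.3, -174.5]
force: [-1.3, 0.6, -6.8]
grip_width: 0.0456
grasp_force: 30.0
```

```bash
python3 st.py
```

```text
time_s 12.45
tool_pos [ 0.458 -0.219  0.037]
tool_rot [ 179.824   -0.276 -174.478]
force [-1.283  0.626 -6.799]
wrist_torque [ 0.115 -0.023 -0.004]
grip_width 0.0456281144470212
grasp_force 29.99981373315677
effort [ -0.112 -40.434  -0.925 -29.272   0.128  -0.485  -0.048]
```

arm_command:
  series: "0 0 -15 0 200;0 0 -30 0 200;0 0 -35 0 200;0 0 -35 0 200;-5 8 -25 0 200;-10 18 -15 0 200;-16 27 -8 0 200;-18 31 -3 0 200;-19 33 0 0 200;-19 33 0 0 200;-19 33 0 0 200;-19 32 0 0 200;-17 29 0 0 200;-13 22 0 0 200;-8 13 0 0 200;-3 6 0 0 200;0 0 0 0.05 200;0 0 0 0.08 200;0 0 0 0.08 200;0 0 0 0.034 200"

```text
time_s: 14.12
tool_pos: [0.5969, 0.0776, 0.2045]
tool_rot: [-179.9, -0.1, 171.2]
force: [0.1, 0.2, -6.8]
grip_width: 0.0458
grasp_force: 30.0
```

arm_command:
  series: "0 0 0 0 200;0 0 0 0 200;0 0 0 0 200;0 0 0 0 200;0 0 0 0 200"

```text
time_s: 14.53
tool_pos: [0.5977, 0.079, 0.2048]
tool_rot: [-180.0, -0.0, 171.5]
force: [-0.5, 0.5, -8.0]
grip_width: 0.046
grasp_force: 30.0
```

Run:
```python
from h import *
import pickle
o=telemetry.get_obs(); print(o["time_s"],o["tool_pos"],o["tool_rot"],o["force"])
pickle.dump(cam("wrist"),open("w3.pkl","wb")); im=cams.read_camera("wrist"); cv2.imwrite("w3full.png",im); crop(im,200,120,240,160,3,"pics/w3.png")
cv2.imwrite("side3.png",cams.read_camera("side")); cv2.imwrite("scene3.png",cams.read_camera("scene"))
```

```text
14.5333 [0.59765666 0.07901504 0.20482633] [-1.79988855e+02 -8.04415710e-03  1.71545802e+02] [-0.53469441  0.52318139 -7.95242431]
```

View pics/w3.png

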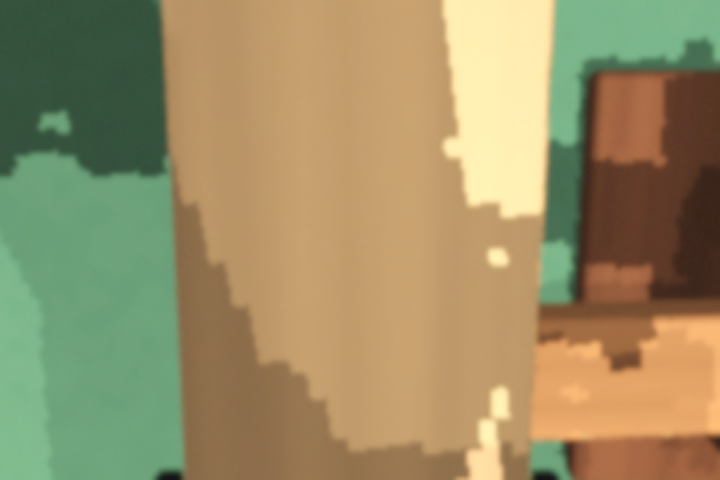

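The crop shows only the box's middle and the bar at the right; the box's near end lies higher up in the frame, so I crop there.

Run:
```python
from h import *
crop(cv2.imread("w3full.png"),190,0,260,190,3,"pics/w3b.png")
```

```text
(no output)
```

View pics/w3b.png

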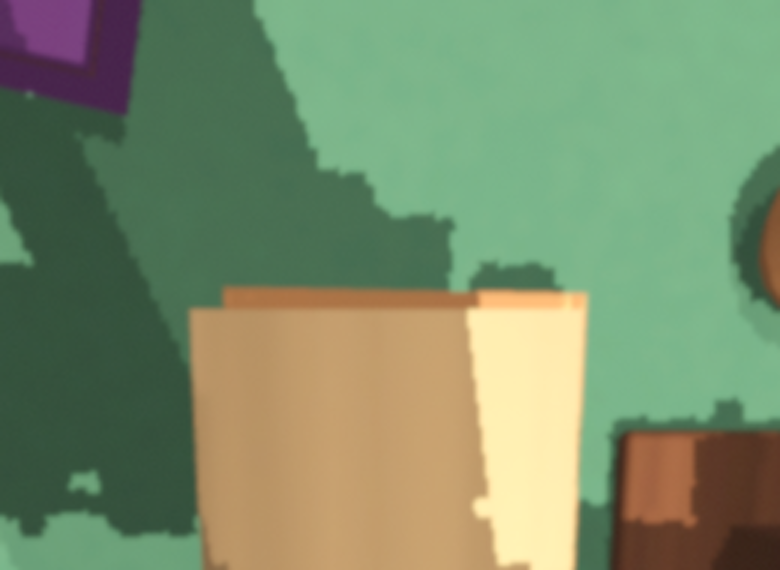

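The box's near top edge is at crop row 309 (columns 190–587), and the tray's near rim shows just behind it, from (224,288) to (588,293).

Run:
```python
from h import *
import pickle
np.set_printoptions(precision=1,suppress=True)
W=pickle.load(open("w3.pkl","rb")); T=np.array([.5977,.0790,.2048]); R=Ro.from_euler("xyz",[180,0,171.5],degrees=True).as_matrix()
f=lambda u,v,z:1000*R.T@(pt(W,190+u/3-.4,v/3-.4,z)-T)
print("box end L/R",f(190,309,.233),f(587,309,.233)); print("rim L/R",f(224,288,.150),f(588,293,.142))
K=1000*R.T@(np.array([.5971,.0836,0])-T); print("tray centre by scene",K[:2])
```

```text
box end L/R [ 87.  -23.4 -28.2] [ 87.   22.6 -28.2]
rim L/R [ 98.7 -31.   54.8] [98.8 38.5 62.8]
tray centre by scene [1.3 4.5]
```

arm_command:
  series: "1 1 6 0 200;0 0 12 0 200;0 0 12 0 200;0 0 7 0 200;0 0 3 0 200;0 0 3 0 200;0 0 3 0 200;0 0 3 0 200;0 0 3 0 200;0 0 3 0 200;0 0 2 0 200;0 0 0 0 200;0 0 0 0 200;0 0 0 0 200;0 0 0 0 200"

```text
time_s: 15.93
tool_pos: [0.5976, 0.0801, 0.1483]
tool_rot: [-180.0, 0.1, 171.5]
force: [0.2, -4.5, 0.2]
grip_width: 0.0456
grasp_force: 30.0
```

```bash
python3 st.py
python3 - <<'E'
from h import *
a=cams.read_camera("side"); b=cams.read_camera("scene")
A=cv2.resize(a[90:210,260:410],None,fx=2.6,fy=2.6,interpolation=2); B=cv2.resize(b[230:410,270:480],(390,312),interpolation=2)
cv2.imwrite("pics/pl.png",np.hstack([A,B]))
E
```

```text
time_s 15.9333
tool_pos [0.598 0.08  0.148]
tool_rot [-179.998    0.086  171.52 ]
force [ 0.173 -4.483  0.173]
wrist_torque [-1.114  0.014  0.016]
grip_width 0.04555910271932102
grasp_force 30.00202815514058
effort [ -2.405 -44.265  -5.764 -30.335  -1.539  -0.412  -0.013]
```

View pics/pl.png

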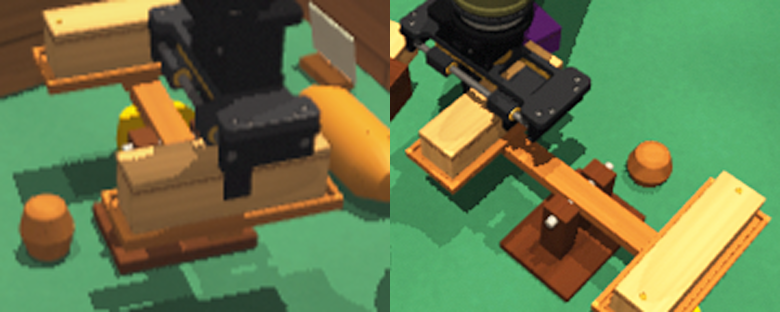

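The box sits inside the rim and the bar is close to level; the vertical load is about zero, with a small sideways drag of 4.5 N. I ease it and let go.

arm_command:
  series: "0 -1 0 0 200;0 0 0 0 200;0 0 0 0 200;0 0 0 0 190;0 0 0 0 110;0 0 0 0 100;0 0 0 0 90;0 0 0 0 80;0 0 0 0 70;0 0 0 0 60;0 0 0 0 60;0 0 -3 0 60;0 0 -8 0 60;0 0 -20 0 60;0 0 -30 0 60;0 0 -30 0 60;0 0 -30 0 60;0 0 -20 0 60;0 0 -10 0 60;0 0 0 0 60"

```text
time_s: 17.7
tool_pos: [0.598, 0.0798, 0.3022]
tool_rot: [179.9, 0.3, 171.5]
force: [0.6, -0.5, -0.2]
grip_width: 0.0664
grasp_force: 0.0
```

arm_command:
  series: "20 0 0 0 60;35 0 -10 0 60;35 0 -10 0 60;30 0 0 0 60;15 0 0 0 60;0 0 0 0 60;0 0 0 0 60;0 0 0 0 60;0 0 0 0 60;0 0 0 0 60;0 0 0 0 60;0 0 0 0 60;0 0 0 0 60;0 0 0 0 60;0 0 0 0 60"

```text
time_s: 18.95
tool_pos: [0.4633, 0.0993, 0.3188]
tool_rot: [180.0, 0.0, 171.5]
force: [0.6, -0.0, 0.3]
grip_width: 0.0665
grasp_force: 0.0
```

```bash
python3 st.py|head -3
python3 - <<'E'
from h import *
b=cams.read_camera("scene")
cv2.imwrite("pics/fin.png",cv2.resize(b[190:440,140:500],None,fx=2.2,fy=2.2,interpolation=2))
cv2.imwrite("sidefin.png",cams.read_camera("side"))
E
```

```text
time_s 18.95
tool_pos [0.463 0.099 0.319]
tool_rot [179.999   0.001 171.536]
```

View pics/fin.png

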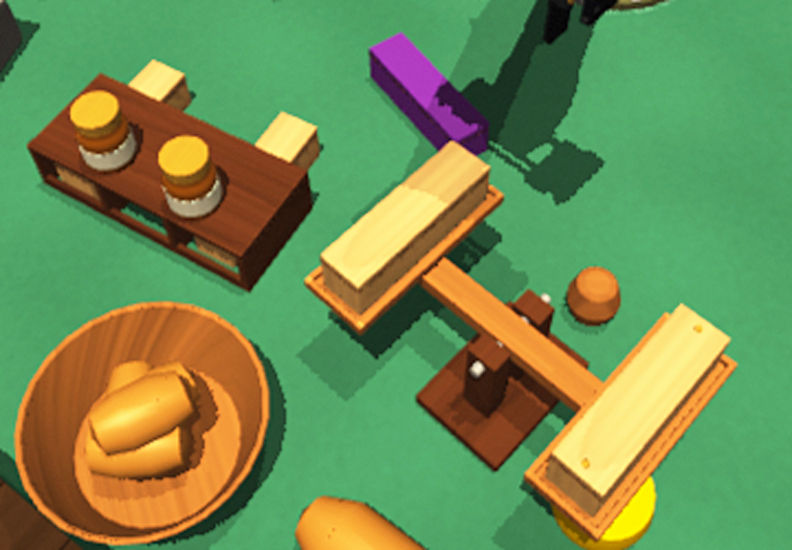

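The packed box lies in the tray, the two empty boxes are in the outer bays, and jars and cheeses look undisturbed. I check the bar's level from the rim corners (305,283), (362,333), (503,197).

Run:
```python
from h import *
C=cam("scene"); a=np.radians(-8.5); X=np.array([np.cos(a),np.sin(a),0]); Y=np.array([-np.sin(a),np.cos(a),0]); Z=np.array([0,0,1.])
P=np.array([.5966,.0803,.105])+.125*Y
for t in (-.12,-.03,0,.03,.12):
    y=np.cos(t)*Y+np.sin(t)*Z; z=-np.sin(t)*Y+np.cos(t)*Z
    o=P-.125*y+.02*z
    print(t,[((px(C,o+sx*.096*X+sy*.035*y+.006*z)-[140,190])*2.2).round() for sx,sy in((1,-1),(1,1),(-1,1))])
```

```text
-0.12 [array([306., 272.]), array([363., 327.]), array([509., 191.])]
-0.03 [array([304., 278.]), array([361., 329.]), array([505., 194.])]
0 [array([304., 280.]), array([360., 330.]), array([505., 195.])]
0.03 [array([304., 283.]), array([360., 331.]), array([504., 196.])]
0.12 [array([304., 290.]), array([359., 334.]), array([502., 200.])]
```

The corners fit a tilt of about 0 to 0.05. I tighten that by tracking the sample box from the first picture (stop, -0.12) to a fresh one.

Run:
```python
from h import *
from scipy.optimize import minimize_scalar
a=np.radians(-8.5); X=np.array([np.cos(a),np.sin(a),0]); Y=np.array([-np.sin(a),np.cos(a),0]); Z=np.array([0,0,1.])
P=np.array([.5966,.0803,.105])+.125*Y
def w(b,t):
    y=np.cos(t)*Y+np.sin(t)*Z; z=-np.sin(t)*Y+np.cos(t)*Z; return P+b[0]*X+b[1]*y+b[2]*z
for n in("scene","side"):
    C=cam(n); g0=cv2.imread(f"pics/{n}0.png",0); g1=cv2.cvtColor(cams.read_camera(n),cv2.COLOR_BGR2GRAY)
    B=[(sx*.085,.125+sy*.023,.07) for sx in(-1,1) for sy in(-1,1)]
    p0=np.array([px(C,w(b,-.12)) for b in B],np.float32)
    p1,st,er=cv2.calcOpticalFlowPyrLK(g0,g1,p0.reshape(-1,1,2),None,winSize=(15,15)); p1=p1.reshape(-1,2)
    m=(p1-p0); 
    for t in(-.04,0,.04): print(n,t,np.array([px(C,w(b,t))for b in B]).__sub__(p0).round(1).tolist())
    print(n,"seen",m.round(1).tolist(),st.ravel())
print(telemetry.get_obs()["time_s"])
```

```text
scene -0.04 [[-1.3, -4.0], [-0.5, -4.8], [-1.8, -4.0], [-1.2, -4.6]]
scene 0 [[-2.1, -6.0], [-1.0, -7.4], [-2.8, -6.1], [-2.0, -7.1]]
scene 0.04 [[-3.0, -8.1], [-1.6, -10.0], [-4.0, -8.2], [-2.9, -9.6]]
scene seen [[-2.0999999046325684, -6.300000190734863], [-2.0, -7.699999809265137], [-2.299999952316284, -6.400000095367432], [-2.0, -7.400000095367432]] [1 1 1 1]
side -0.04 [[0.3, -2.2], [0.1, -3.6], [0.8, -2.2], [0.7, -3.6]]
side 0 [[0.5, -3.2], [0.3, -5.3], [1.3, -3.2], [1.2, -5.3]]
side 0.04 [[0.7, -4.1], [0.4, -6.9], [1.7, -4.2], [1.6, -6.9]]
side seen [[15.199999809265137, -5.699999809265137], [15.0, -7.099999904632568], [49.400001525878906, 9.5], [36.0, 20.0]] [1 1 1 1]
19.15
```

The scene camera gives a tilt of about 0.005 rad, so the bar is level; the side view's tracking was occluded by the gripper in the first picture, so I leave it out.

```bash
python3 -c "
from cell import env
print(env.sign_off())"
```

```text
the job is handed in; nothing more can be done
None
```

The packed box was the middle one; I drew it out, let go of it in front of the rack, regripped it round its middle and set it in the empty tray. It lies inside the rim with the bar level (about 0.005 rad), the two empty boxes are in the rack, the jars and cheeses show no movement in the pictures, and I handed the job in at about 19 s.

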